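# Hold a dry-bath lid at its balance point for a hinge change

## Robot

A 7-joint arm with a two-finger parallel gripper is mounted at the origin on the work surface. World frame = base frame: x ahead of the robot, y to its left, z up, the work surface at z = 0. Lengths are in m, angles in rad, forces in N, time in s.
With the tool pointing down it reaches from about 0.375 to 0.925 m from the base axis. Payload 3.1 kg.
Tool frame: the origin (TCP) lies between the finger pads; the fingertips stand 19 mm ahead of it and the grasp point (between the pads) is the TCP; z points along the fingers, y is the line along which they close (so a half turn about z gives the same grasp; the last joint's range is limited). The gripper opens to 85 mm and grips with 20 to 120 N. Pads are 22 mm wide; open, the fingers measure 114 mm over their backs; the gripper's body (76 mm by 85 mm) begins 54 mm behind the grasp point. The pads swing forward as they close: fully open they stand 13 mm farther back than shut.
Start: joints at [-1.435, 0.383, 0.044, 1.598, -0.018, 1.161, -0.05], TCP at [0.151, 0.632, 0.25] pointing down, gripper open.
Joint ranges: [-2.61, 2.61], [-0.41, 2.15], [-1.48, 1.57], [0, 2.5], [-1.57, 4.71], [0.05, 1.97], [-2.85, 2.85]. Speed limits (rad/s): [2.79, 2.79, 3.14, 3.14, 3.14, 3.14, 3.14].

## Interface

Orientations are given as a unit quaternion [x, y, z, w].
In Python, from bench import move_ptp, movel, move_j, move_gripper, pause, inverse_kinematics, read_camera, camera_params, MotionError, sign_off, look_for, tip_of, read_time_s, read_qpos, read_joint_vel, read_effort, read_eef_pos, read_tcp_rot, read_ft_force, read_ft_torque, read_finger_gap, read_grasp_force gives the robot as it stands. Calls block until the motion is done:
- move_ptp(position, orientation): joint-space move of the TCP to a pose.
- movel(position, orientation=None, speed=0.15): straight line of the TCP; orientation=None keeps the orientation; speed is the mean speed in m/s.
- move_j(angles): joint-space move.
- move_gripper(opening, effort=None): finger opening in m; effort is the grip in N (None keeps the last); returns when the fingers have stopped.
- pause(seconds).
- inverse_kinematics(position, orientation): joint angles nearest the present ones, or None.
- read_camera(name): name is "side" or "top" or "wrist"; returns the picture (400x640x3 uint8, red, green, blue); there is no depth.
- camera_params(name): a dict with "K" (3x3 intrinsics, pixels), "camera_from_world" (4x4, takes a point from world to camera coordinates). Camera axes: x right, y down, z forward; pixel columns grow to the right and rows downward; lengths in m; the calibration is good to about 2 mm. A picture is of the moment at which its call begins: read the wrist's pose just before it. camera_params takes no time and is no camera call; for the wrist camera it gives the pose at the moment of the call.
A pose or a line that the arm cannot do raises MotionError and nothing moves.
- sign_off(): hands the job in; it is judged then, once.
Trained networks look in the newest picture that a camera, given by its name, has taken for a name from the list of things; names that differ only in an ending like _2 or _b are one class to them, and where a whole thing is asked for, a point or a joint stands for the part that bears it (a point fixed in the world has none). Each returns a list of dicts, best first, with "confidence" (0 to 1); they miss things now and then, are a little off and sometimes report something else, mostly with a low value. They report only what shows in the picture. A call takes as long as a camera call.
- look_for(camera, name): "at" ([column, row] in pixels, amid what is visible of it).
- tip_of(camera, name): "at" ([column, row] in pixels: a listed point, or the origin of a listed thing).
Readings, each from a call of its own:
- read_time_s(): time.
- read_qpos(): joint angles.
- read_joint_vel(): joint speeds.
- read_effort(): joint torques, N m.
- read_eef_pos(): TCP position.
- read_tcp_rot(): TCP orientation.
- read_ft_force(): force on the tool from outside, world axes, zero at the start.
- read_ft_torque(): the same for the moment, N m.
- read_finger_gap(): finger opening in m.
- read_grasp_force(): force on a finger pad.
Only numpy, scipy, OpenCV 4.12 (cv2) and the standard library are available. Lean on these libraries where they do the work, as an engineer would, in place of code of your own. Each camera call takes 0.05 s, during which the arm holds its last target. There are 200 camera calls.

## Task

I am about to change the worn hinge on the shut, empty dry-bath heater, so first lower the open lid of the other heater gently until it is fully shut, so that no screw can drop among its tubes. Then take hold of the shut lid with the worn hinge, raise it to the point where its weight just balances over the hinge, never letting it drop or go over backwards, and keep hold of it there: you finish while still gripping it at rest at its balance point. Leave everything else on the bench where it is.

Things in the scene. Friction and masses are not known exactly. Their poses are not given: they have to be found in the camera images.
- tube_heater: Fixed white single-block dry-bath heater, 150 mm wide (its y), 250 mm deep (its x), deck 90 mm high, sloping control panel at its front; capped microtubes stand in its block; its lid stands open at the start. Origin: centre of its underside on the bench; +x points from its control panel back to its hinge. The two heaters may stand either way round, left or right, each at its own yaw.
- empty_heater: Fixed heater of exactly the same make and size as tube_heater, its block empty and its lid shut at the start. Origin and axes likewise.
- stiff_lid (a joint): Hinge of tube_heater's lid, rad: 0 = shut, down on the deck all round; grows as the lid swings up and back; stop at 1.95. Starts between 0.9 and 1.45. Its good friction hinge (about 0.45 N m, some 3 N at the knob) makes it stay at whatever angle it is left. The lid is a shallow grey hood with a clear window, 146 mm wide, 167 mm from hinge axis to front edge, outer top face 31 mm above the hinge axis when shut, about 0.27 to 0.43 kg, and it carries a knob.
- slack_lid (a joint): Hinge of empty_heater's lid, the same hood and knob, rad: 0 = shut (start); grows as it swings up and back; stop at 1.95. Its hinge is worn and has almost no friction: let go below its balance point it drops shut, beyond that it falls back onto the stop. Its weight stands exactly over the hinge axis at 1.32 rad (76 degrees), that is with the window still leaning 14 degrees from upright towards the control panel, because the hood and knob bulge out on the outer side.
- stiff_lid_hinge (a point): Point on the hinge axis of the stiff lid, mid-width; fixed on tube_heater, 85 mm behind its origin and 98 mm above the bench. The hinge axis is this frame's y axis; x points backwards, away from the control panel.
- slack_lid_hinge (a point): The same point on empty_heater, for the slack lid.
- stiff_lid_knob (a point): Middle of the gripping part of the stiff lid's black knob: a cylinder 24 mm across and 26 mm tall on a 12 mm stem, its middle 32 mm out from the lid's top face. With the lid shut it lies 145 mm in front of the hinge axis and 63 mm above it, mid-width, knob upright; it turns with the lid about the hinge.
- slack_lid_knob (a point): The same point on the slack lid's knob; same offsets from its own hinge.
- screwdriver: hand screwdriver lying lengthwise in the gap between the two heaters, about 160 mm long; origin midway along it on its underside, x axis along it towards the tip
- new_hinge: the replacement butt hinge lying flat, 52 x 50 x 10 mm, dark steel leaves; origin centre of its underside
- tube_rack: white microtube rack, 90 x 130 mm, 46 mm high with the tube caps; origin centre of its underside
- magnifier: hand magnifier lying flat, lens disc 88 mm across and 12 mm thick, handle along its -x to 160 mm from the origin; origin under the lens centre
- pen_mug: white mug 82 mm across and 95 mm high, pens standing up to 150 mm; origin centre of its underside
- tape_dispenser: black tape dispenser 150 x 58 mm, 84 mm high; origin centre of its underside
- reagent_bottle: amber glass bottle with black cap, 56 mm across, 125 mm high, standing behind the gap between the heaters; origin centre of its underside
- specimen_tray: shallow red plastic tray 200 x 140 x 18 mm with three cones in it; origin centre of its underside

How it is judged:
By the outcome, as a careful person would: the job done as asked, in the order asked, and still so for the second after the job is handed in, while the arm keeps its last pose, push and grip.
It also fails if it takes over 61 s, if anything falls off the work surface, if the arm or the gripper's body presses on something with over 40 N, if the wrist force passes 120 N, or if a joint passes its speed limit or range.

## Working session

There is one attempt and no reset: what is moved stays moved. The work goes in short steps, each a Python script; the robot and the scene stay as the last script left them, time stands still between calls to the robot, and variables do not carry over. Pictures are saved under pics/ and viewed, at most 10 in all, crops included, and the job is handed in when it is done.

```bash
ls; mkdir -p pics
cat > a.py <<'E'
from bench import *
import cv2, numpy as np
for c in ("side","top"):
    im=read_camera(c); cv2.imwrite(f"pics/{c}0.png",im[:,:,::-1])
    p=camera_params(c); print(c,np.round(p["K"],1).tolist(),np.round(p["camera_from_world"],3).tolist())
    for n in ("stiff_lid_knob","slack_lid_knob","stiff_lid_hinge","slack_lid_hinge","tube_heater","empty_heater","reagent_bottle","screwdriver","pen_mug","tape_dispenser","tube_rack"):
        print(n,[(np.round(d["at"]).tolist(),round(d["confidence"],2)) for d in tip_of(c,n)][:3])
print(read_time_s(),read_tcp_rot(),read_eef_pos())
E
python3 a.py
```

```text
pics
side [[387.0, 0.0, 316.1], [0.0, 387.0, 199.9], [0.0, 0.0, 1.0]] [[0.906, -0.423, -0.003, -0.48], [-0.325, -0.693, -0.643, 0.261], [0.27, 0.584, -0.766, 1.306], [0.0, 0.0, 0.0, 1.0]]
stiff_lid_knob [([357.0, 203.0], 0.82)]
slack_lid_knob [([284.0, 169.0], 0.9)]
stiff_lid_hinge [([351.0, 231.0], 0.65)]
slack_lid_hinge [([318.0, 167.0], 0.63)]
tube_heater [([354.0, 233.0], 0.66), ([328.0, 254.0], 0.59)]
empty_heater [([298.0, 188.0], 0.78)]
reagent_bottle [([367.0, 208.0], 0.66), ([301.0, 143.0], 0.34)]
screwdriver []
pen_mug [([416.0, 306.0], 0.63)]
tape_dispenser [([305.0, 147.0], 0.84)]
tube_rack [([278.0, 157.0], 0.67)]
top [[499.3, 0.0, 322.5], [0.0, 499.3, 199.7], [0.0, 0.0, 1.0]] [[0.019, -1.0, -0.003, -0.001], [-0.976, -0.018, -0.219, 0.544], [0.219, 0.007, -0.976, 1.43], [0.0, 0.0, 0.0, 1.0]]
stiff_lid_knob [([381.0, 166.0], 0.62)]
slack_lid_knob [([258.0, 214.0], 0.62), ([334.0, 139.0], 0.51)]
stiff_lid_hinge [([377.0, 180.0], 0.6)]
slack_lid_hinge [([267.0, 172.0], 0.98), ([377.0, 217.0], 0.2)]
tube_heater []
empty_heater [([269.0, 206.0], 0.69)]
reagent_bottle [([335.0, 142.0], 0.72)]
screwdriver [([328.0, 232.0], 0.79), ([445.0, 254.0], 0.18)]
pen_mug [([460.0, 165.0], 0.83)]
tape_dispenser [([195.0, 166.0], 0.66), ([477.0, 225.0], 0.37), ([377.0, 182.0], 0.16)]
tube_rack [([194.0, 203.0], 0.7), ([378.0, 220.0], 0.47), ([270.0, 204.0], 0.27)]
1.2 [ 1.16597385e-01  9.93179264e-01 -8.00147228e-06 -1.29891895e-05] [0.15056452 0.63232579 0.25025736]
```

View pics/side0.png

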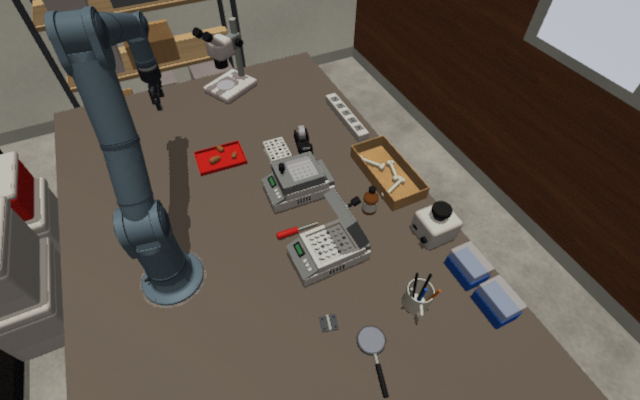

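View pics/top0.png

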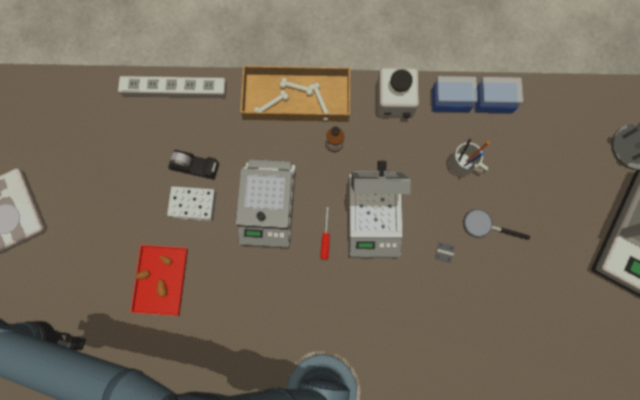

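The empty heater is on the left: its knob is at about (261,215) in the top picture and (282,168) in the side picture. The tube heater is on the right with its lid open: its knob is at (382,166) top and (354,202) side. Both panels face the robot. I'll triangulate these points, then move the wrist camera in for a closer look.

```bash
cat > h.py <<'E'
from bench import *
import cv2, numpy as np
from scipy.optimize import least_squares
from scipy.spatial.transform import Rotation as R
def proj(p,P):
    c=p["camera_from_world"]@np.append(P,1); u=p["K"]@c[:3]; return u[:2]/u[2]
def tri(obs):
    return least_squares(lambda X:np.concatenate([proj(p,X)-uv for p,uv in obs]),[.6,0,.1])
def tool(yaw,tilt):
    """TCP quat: fingers close along heater y (yaw); tilt>0 = fingers lean to heater +x from straight down"""
    z=np.array([np.sin(tilt),0,-np.cos(tilt)]); y=np.array([0,1.,0]); x=np.cross(y,z)
    return R.from_euler('z',yaw)*R.from_matrix(np.c_[x,y,z])
def knob(h,th,yaw):
    r=[-.145*np.cos(th)+.063*np.sin(th),0,.145*np.sin(th)+.063*np.cos(th)]
    return np.array(h)+R.from_euler('z',yaw).apply(r)
def rough(yaw): return R.from_euler('z',yaw)
E
cat > b.py <<'E'
from h import *
S,T=camera_params("side"),camera_params("top")
for n,s,t in (("slackknob",(284,169),(260,215)),("slackhinge",(318,167),(267,172)),("stiffknob",(355,202),(382,166)),("stiffhinge",(351,231),(377,180)),("bottle",(367,208),(335,142))):
    r=tri([(S,s),(T,t)]); print(n,r.x.round(4),r.cost.round(2))
W=camera_params("wrist"); E=np.eye(4); E[:3,:3]=R.from_quat(read_tcp_rot()).as_matrix(); E[:3,3]=read_eef_pos()
print(W["K"].round(0).tolist()); print((W["camera_from_world"]@E).round(3).tolist())
for yaw in (0,np.pi):
  q=(R.from_euler('z',yaw)*tool(0,0)).as_quat()
  for x in (.4,.45,.5): print(yaw,x,inverse_kinematics([x,0,.42],q))
E
python3 b.py
```

```text
slackknob [0.4808 0.1823 0.1419] 0.62
slackhinge [0.6163 0.173  0.1033] 0.34
stiffknob [ 0.5943 -0.1468  0.2532] 0.02
stiffhinge [ 0.5935 -0.1485  0.1047] 0.85
bottle [ 0.7381 -0.0256  0.0146] 1.71
[[300.0, 0.0, 317.0], [0.0, 300.0, 197.0], [0.0, 0.0, 1.0]]
[[0.001, 1.0, 0.001, 0.0], [-0.957, 0.001, -0.289, 0.034], [-0.289, -0.001, 0.957, 0.141], [0.0, 0.0, 0.0, 1.0]]
0 0.4 [-0.90278239 -0.3408252   0.62047952  1.92258195  0.19607448  1.50128885
  1.24695684]
0 0.45 [-0.89790723 -0.20397583  0.70126847  1.83629757  0.13183688  1.46297556
  1.34958081]
0 0.5 [-0.8901492  -0.05770029  0.78603155  1.74166972  0.04116213  1.44082895
  1.46050824]
3.141592653589793 0.4 [-0.75537348 -0.3012376   0.51754802  1.91894131  0.14784511  1.48728264
 -1.84061872]
3.141592653589793 0.45 [-0.92911711 -0.21144649  0.72552481  1.83706086  0.14050519  1.46481348
 -1.80051447]
3.141592653589793 0.5 [-0.94562531 -0.06398404  0.83753228  1.74313076  0.04792575  1.4414656
 -1.68609375]
```

```bash
cat > c.py <<'E'
from h import *
import pickle
q=tool(0,0).as_quat(); out=[]
names=("slack_lid_knob","slack_lid_hinge","empty_heater","stiff_lid_knob","stiff_lid_hinge","tube_heater","reagent_bottle")
for i,p in enumerate(([.45,.16,.42],[.42,-.14,.42])):
    move_ptp(p,q); pause(.2)
    W=camera_params("wrist"); im=read_camera("wrist"); cv2.imwrite(f"pics/w{i}.png",im[:,:,::-1])
    d={n:[(np.round(k["at"],1).tolist(),round(k["confidence"],2)) for k in tip_of("wrist",n)][:2] for n in names}
    out.append((W,d)); print(d)
pickle.dump(out,open("obs.pkl","wb")); print(read_time_s(),read_qpos().round(2))
E
python3 c.py
```

```text
{'slack_lid_knob': [([328.1, 185.8], 0.67)], 'slack_lid_hinge': [([320.7, 259.8], 0.78), ([514.4, 59.5], 0.68)], 'empty_heater': [([326.0, 192.4], 0.73)], 'stiff_lid_knob': [([42.5, 309.4], 0.86)], 'stiff_lid_hinge': [([448.0, 194.2], 0.59)], 'tube_heater': [([150.1, 176.5], 0.89), ([319.3, 260.0], 0.52)], 'reagent_bottle': [([228.8, 290.3], 0.95), ([154.8, 177.5], 0.66)]}
{'slack_lid_knob': [([176.6, 276.5], 0.4)], 'slack_lid_hinge': [([500.7, 276.1], 0.92)], 'empty_heater': [([480.4, 209.2], 0.8)], 'stiff_lid_knob': [([308.1, 331.7], 0.86)], 'stiff_lid_hinge': [([310.2, 261.1], 0.72)], 'tube_heater': [([311.6, 192.9], 0.67), ([310.9, 263.3], 0.51)], 'reagent_bottle': [([369.5, 303.3], 0.8), ([192.4, 136.8], 0.67)]}
5.6583 [-0.75 -0.27  0.81  1.85  0.2   1.48  1.6 ]
```

View pics/w0.png

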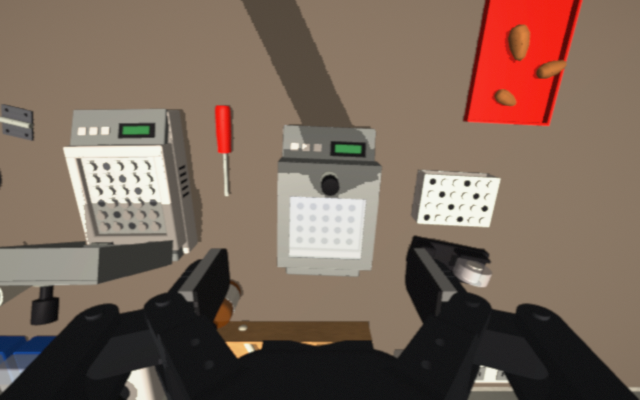

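View pics/w1.png

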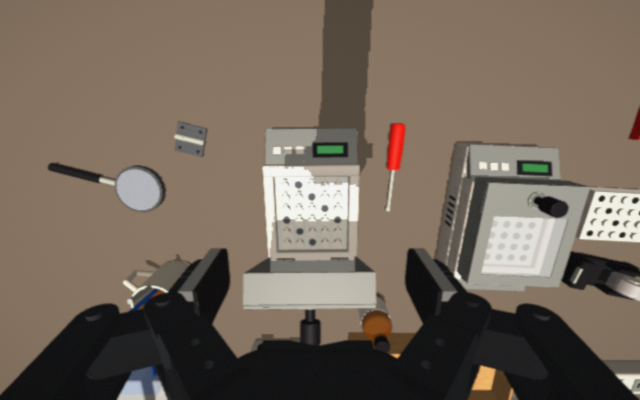

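Wrist views, where up in the picture points towards the robot: the shut lid's knob is at (329,186) in w0, and the stiff knob is at (309,332) in w1. The lid detections agree with the pictures. The w0 "stiff_lid_hinge" and w1 "slack_lid_knob" detections are false, so I'll drop them. Next I'll fit each heater's hinge position, yaw and lid angle.

```bash
cat > d.py <<'E'
from h import *
import pickle
o=pickle.load(open("obs.pkl","rb")); A,B=o[0][0],o[1][0]; S,T=camera_params("side"),camera_params("top")
SL=[("k",A,(328.5,186)),("k",B,(548,206)),("k",T,(260,215)),("k",S,(283,169)),("h",A,(320.7,259.8)),("h",B,(500.7,276.1)),("h",T,(267,172)),("h",S,(318,167)),("o",A,(326,192.4)),("o",B,(480.4,209.2)),("o",S,(298,188)),("o",T,(269,206))]
ST=[("k",A,(42.5,309.4)),("k",B,(308.5,331.7)),("k",T,(381.5,166)),("k",S,(356,202.5)),("h",B,(310.2,261.1)),("h",T,(377,180)),("h",S,(351,231)),("o",A,(150.1,176.5)),("o",B,(311.6,192.9)),("o",S,(328,254))]
res={}
for n,L,x0 in (("slack",SL,[.61,.17,0,0]),("stiff",ST,[.59,-.15,0,1.3])):
    def pt(c,v):
        h=np.array([v[0],v[1],.098])
        if c=="h": return h
        if c=="o": return h-[.085*np.cos(v[2]),.085*np.sin(v[2]),.098]
        return knob(h,v[3] if n=="stiff" else 0,v[2])
    f=lambda v:np.concatenate([(proj(p,pt(c,v))-uv)*(1 if (p is A or p is B) else 1) for c,p,uv in L])
    r=least_squares(f,x0,loss="soft_l1"); print(n,r.x.round(4)); print(f(r.x).reshape(-1,2).round(1).tolist())
    res[n]=r.x; print(knob([*r.x[:2],.098],r.x[3] if n=="stiff" else 0,r.x[2]).round(4))
pickle.dump(res,open("pose.pkl","wb"))
# IK scan
for n,ths in (("stiff",np.linspace(res["stiff"][3],0,6)),("slack",np.linspace(0,1.32,6))):
    v=res[n]
    for c in (-.2,0,.2,.4,.6,.8,1.0,1.2): # tool tilt at th = c - th
        row=[]
        for th in ths:
            q=inverse_kinematics(knob([*v[:2],.098],th,v[2]),tool(v[2],c-th).as_quat()); row.append(0 if q is None else 1)
        print(n,c,row)
E
python3 d.py
```

```text
slack [ 0.6202  0.1714 -0.0254  0.    ]
[[-0.1, -1.7], [2.6, 0.3], [1.8, 0.0], [-0.9, -1.6], [3.0, -0.2], [0.3, -0.2], [0.9, -1.3], [0.5, 1.1], [-1.7, 1.5], [-0.1, -0.1], [1.0, 3.5], [0.5, -0.2]]
[0.4753 0.1751 0.161 ]
stiff [ 0.5913 -0.1492  0.0059  1.1995]
[[1.1, -0.4], [-0.8, -0.7], [1.5, -1.3], [0.5, -0.9], [0.5, -1.5], [-0.2, 2.2], [0.3, 1.2], [0.6, 1.9], [-0.1, 1.0], [0.1, 3.0]]
[ 0.5974 -0.1492  0.256 ]
stiff -0.2 [0, 0, 0, 1, 1, 1]
stiff 0 [0, 0, 1, 1, 1, 1]
stiff 0.2 [0, 1, 1, 1, 1, 1]
stiff 0.4 [0, 1, 1, 1, 1, 1]
stiff 0.6 [1, 1, 1, 1, 1, 1]
stiff 0.8 [1, 1, 1, 1, 1, 0]
stiff 1.0 [1, 1, 1, 1, 1, 0]
stiff 1.2 [1, 1, 1, 1, 0, 0]
slack -0.2 [1, 1, 1, 0, 0, 0]
slack 0 [1, 1, 1, 1, 0, 0]
slack 0.2 [1, 1, 1, 1, 0, 0]
slack 0.4 [1, 1, 1, 1, 1, 0]
slack 0.6 [1, 1, 1, 1, 1, 0]
slack 0.8 [1, 1, 1, 1, 1, 1]
slack 1.0 [0, 1, 1, 1, 1, 1]
slack 1.2 [0, 1, 1, 1, 1, 1]
```

```bash
cat > e.py <<'E'
from h import *
import pickle
v=pickle.load(open("pose.pkl","rb"))["stiff"]; h=[*v[:2],.098]; yaw,th=v[2],v[3]; c=.62
t=tool(yaw,c-th); k=knob(h,th,yaw); d=t.as_matrix()[:,2]
move_ptp(k-.12*d,t.as_quat()); print(read_qpos().round(2),read_time_s())
W=camera_params("wrist"); im=read_camera("wrist"); cv2.imwrite("pics/w2.png",im[:,:,::-1])
print(proj(W,k).round(1),tip_of("wrist","stiff_lid_knob"),read_ft_force().round(2))
E
python3 e.py
```

```text
Traceback (most recent call last):
  File "e.py", line 5, in <module>
    move_ptp(k-.12*d,t.as_quat()); print(read_qpos().round(2),read_time_s())
    ~~~~~~~~^^^^^^^^^^^^^^^^^^^^^
bench.MotionError: the arm cannot take that pose within its joint ranges
```

```bash
cat > f.py <<'E'
from h import *
import pickle
P=pickle.load(open("pose.pkl","rb"))
for n,th in (("stiff",P["stiff"][3]),("slack",1.32),("slack",0)):
    v=P[n]
    for c in (.6,.7,.8,.9,1.0):
        t=tool(v[2],c-th); k=knob([*v[:2],.098],th,v[2]); d=t.as_matrix()[:,2]
        print(n,th,c,[(b,None if (q:=inverse_kinematics(k-b*d,t.as_quat())) is None else q.round(2).tolist()) for b in (0,.08,.12)])
v=P["stiff"]
for c in (.6,.65,.7,.75,.8): print(c,inverse_kinematics(knob([*v[:2],.098],0,v[2]),tool(v[2],c).as_quat()))
E
python3 f.py
```

```text
stiff 1.1995262500789032 0.6 [(0, [-0.36, 0.83, 0.88, 1.28, -0.34, 1.83, 2.09]), (0.08, None), (0.12, None)]
stiff 1.1995262500789032 0.7 [(0, [-0.4, 0.78, 0.91, 1.35, -0.37, 1.73, 2.09]), (0.08, [-0.35, 0.81, 0.93, 1.15, -0.39, 1.9, 2.09]), (0.12, [-0.24, 0.78, 0.76, 1.02, -0.3, 1.97, 2.0])]
stiff 1.1995262500789032 0.8 [(0, [-0.44, 0.73, 0.95, 1.42, -0.39, 1.63, 2.1]), (0.08, [-0.41, 0.75, 0.99, 1.24, -0.41, 1.8, 2.1]), (0.12, [-0.38, 0.76, 1.0, 1.14, -0.42, 1.88, 2.1])]
stiff 1.1995262500789032 0.9 [(0, [-0.49, 0.68, 0.98, 1.49, -0.42, 1.53, 2.11]), (0.08, [-0.47, 0.69, 1.04, 1.34, -0.43, 1.69, 2.11]), (0.12, [-0.45, 0.69, 1.06, 1.25, -0.44, 1.77, 2.11])]
stiff 1.1995262500789032 1.0 [(0, [-0.51, 0.6, 0.97, 1.57, -0.41, 1.42, 2.1]), (0.08, [-0.53, 0.61, 1.07, 1.43, -0.43, 1.58, 2.11]), (0.12, [-0.53, 0.61, 1.1, 1.35, -0.44, 1.66, 2.11])]
slack 1.32 0.6 [(0, None), (0.08, None), (0.12, None)]
slack 1.32 0.7 [(0, [-0.61, 0.9, 0.72, 1.09, -0.55, 1.96, 1.58]), (0.08, None), (0.12, None)]
slack 1.32 0.8 [(0, [-0.68, 0.86, 0.81, 1.17, -0.58, 1.87, 1.62]), (0.08, [-0.26, 0.79, 0.04, 0.9,
[... 384 characters left out ...]
ack 0 0.6 [(0, [-0.92, 0.02, 0.28, 2.4, 1.01, 0.42, 0.02]), (0.08, [-0.56, -0.18, -0.16, 2.4, 0.71, 0.58, 0.28]), (0.12, [-0.59, -0.28, -0.17, 2.39, 0.61, 0.68, 0.36])]
slack 0 0.7 [(0, [-1.81, -0.01, 1.15, 2.48, 1.38, 0.44, -0.35]), (0.08, [0.4, -0.3, -1.06, 2.43, 0.54, 0.37, 0.37]), (0.12, [-0.42, -0.31, -0.39, 2.46, 0.73, 0.61, 0.18])]
slack 0 0.8 [(0, [0.49, 0.22, -1.24, 2.45, 1.7, 0.7, -0.6]), (0.08, [0.54, -0.41, -1.22, 2.5, 0.7, 0.25, 0.14]), (0.12, None)]
slack 0 0.9 [(0, None), (0.08, None), (0.12, None)]
slack 0 1.0 [(0, None), (0.08, None), (0.12, None)]
0.6 [ 0.32854896 -0.05481876  0.04252467  2.46927505 -0.92035391  0.26173014
  2.79146371]
0.65 None
0.7 None
0.75 None
0.8 None
```

```bash
sed -i 's/c=.62/c=.82/; s/k-.12\*d/k-.10*d/' e.py; python3 e.py
```

```text
[-0.41  0.74  1.01  1.21 -0.42  1.82  2.1 ] 6.7167
[318.8 204.3] [{'at': [320.8, 204.9], 'confidence': 0.74}] [ 0.56 -0.57  0.14]
```

View pics/w2.png

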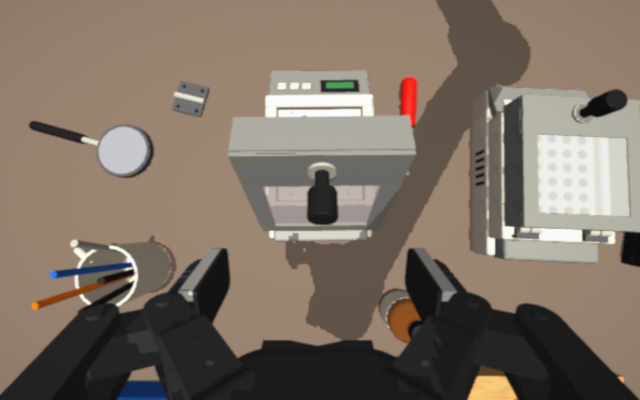

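The knob is at (321,203), within 2 px of the prediction, and both fingers have room around it. I'll approach and grip, then lower the lid.

```bash
cat > g.py <<'E'
from h import *
import pickle
P=pickle.load(open("pose.pkl","rb")); P["stiff"][1]+=.001; pickle.dump(P,open("pose.pkl","wb"))
v=P["stiff"]; h=[*v[:2],.098]; yaw,th0=v[2],v[3]
F=lambda:(read_ft_force().round(1).tolist(),read_ft_torque().round(2).tolist())
t=tool(yaw,.82-th0); movel(knob(h,th0,yaw),t.as_quat(),.1); print("in",F(),read_time_s())
move_gripper(.0,25); print("grip",read_finger_gap(),read_grasp_force(),F(),read_time_s())
ths=np.linspace(th0,0,13)[1:-1]
for th in ths:
    c=.4+.42*th/th0
    movel(knob(h,th,yaw),tool(yaw,c-th).as_quat(),.045)
    print(round(th,2),F(),round(read_finger_gap(),4))
print(read_time_s(),read_qpos().round(2))
E
python3 g.py
```

```text
in ([-0.2, -0.2, 0.2], [0.0, -0.39, -0.01]) 7.9667
grip 0.02346357834356647 25.594561994075775 ([-1.0, 3.6, 3.3], [0.92, -0.01, -0.22]) 8.55
1.1 ([0.5, 5.2, 2.8], [1.05, -0.57, -0.26]) 0.0231
1.0 ([-0.8, 5.6, 3.3], [1.02, -0.37, -0.14]) 0.0231
0.9 ([0.7, 6.3, 2.8], [1.05, -0.35, -0.18]) 0.0233
0.8 ([0.9, 5.6, 1.3], [1.04, -0.29, -0.09]) 0.0232
0.7 ([1.1, 5.2, 1.1], [0.98, -0.28, 0.03]) 0.0233
0.6 ([0.8, 5.2, -1.1], [1.0, -0.27, 0.0]) 0.023
0.5 ([1.0, 5.3, -2.8], [1.0, -0.41, 0.13]) 0.0231
0.4 ([3.0, 5.0, -5.3], [0.96, -0.51, 0.14]) 0.0232
0.3 ([4.2, 4.0, -8.0], [0.86, -0.64, 0.17]) 0.0233
0.2 ([4.5, 6.6, -4.4], [1.22, -0.48, 0.34]) 0.0232
0.1 ([6.6, 5.8, -6.8], [1.16, -0.56, 0.48]) 0.0231
14.05 [-0.97 -0.19  1.23  2.33  0.17  0.56  1.73]
```

```bash
cat > g2.py <<'E'
from h import *
import pickle
v=pickle.load(open("pose.pkl","rb"))["stiff"]; h=[*v[:2],.098]; yaw=v[2]
for th in (.06,.03,.015,0,-.01,-.02,-.03,-.04):
    movel(knob(h,th,yaw),tool(yaw,.4-th*0).as_quat(),.03); f=read_ft_force()
    print(th,f.round(1),read_eef_pos().round(4),read_finger_gap().round(4))
    if f[2]>14: break
print(read_time_s()); im=read_camera("wrist"); cv2.imwrite("pics/w3.png",im[:,:,::-1])
im=read_camera("side"); cv2.imwrite("pics/s3.png",cv2.resize(im[130:300,220:440,::-1],None,fx=3,fy=3))
E
python3 g2.py
```

```text
Traceback (most recent call last):
  File "g2.py", line 6, in <module>
    print(th,f.round(1),read_eef_pos().round(4),read_finger_gap().round(4))
                                                ^^^^^^^^^^^^^^^^^^^^^^^
AttributeError: 'float' object has no attribute 'round'
```

```bash
sed -i 's/,read_finger_gap().round(4)//' g2.py; python3 g2.py
```

```text
0.06 [  9.5   5.5 -10.3] [ 0.4507 -0.1484  0.1692]
0.03 [ 6.   6.6 -5.7] [ 0.4487 -0.1484  0.1652]
0.015 [ 4.7  7.  -5. ] [ 0.4477 -0.1485  0.1631]
0 [ 4.1  7.6 -3.5] [ 0.4468 -0.1485  0.161 ]
-0.01 [0.1 7.9 4.3] [ 0.4464 -0.1485  0.16  ]
-0.02 [-6.2 10.1 15.4] [ 0.4466 -0.1485  0.1594]
15.9667
```

View pics/s3.png

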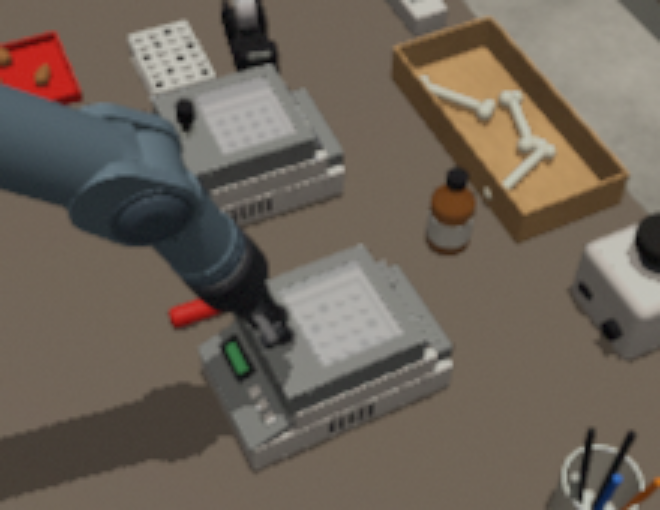

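The picture shows the lid down on the deck all round, and the wrist force confirms contact. I'll release it and go to the slack lid.

```bash
cat > i.py <<'E'
from h import *
import pickle
P=pickle.load(open("pose.pkl","rb"))
v=P["stiff"]; h=[*v[:2],.098]; t=tool(v[2],.4); d=t.as_matrix()[:,2]
move_gripper(.08); movel(read_eef_pos()-.11*d,t.as_quat(),.15)
v=P["slack"]; h=[*v[:2],.098]; t=tool(v[2],.5); k=knob(h,0,v[2]); d=t.as_matrix()[:,2]
p=k-.10*d; e=read_eef_pos(); move_ptp([(p[0]+e[0])/2-.02,0,max(p[2],e[2])+.04],tool(0,.3).as_quat())
move_ptp(p,t.as_quat()); pause(.2); print(read_qpos().round(2),read_time_s())
W=camera_params("wrist"); im=read_camera("wrist"); cv2.imwrite("pics/w4.png",im[:,:,::-1])
print(proj(W,k).round(1),tip_of("wrist","slack_lid_knob"),proj(W,h).round(1),tip_of("wrist","slack_lid_hinge"),read_ft_force().round(2))
T=camera_params("top"); im=read_camera("top"); cv2.imwrite("pics/t4.png",cv2.resize(im[130:270,220:440,::-1],None,fx=3,fy=3))
k2=knob([*P["stiff"][:2],.098],0,P["stiff"][2]); print(proj(T,k2),tip_of("top","stiff_lid_knob"))
E
python3 i.py
```

```text
[-0.14 -0.2  -0.49  2.31  0.35  0.64  0.66] 19.1917
[320.  201.3] [{'at': [321.7, 205.5], 'confidence': 0.84}] [319.3 243.9] [{'at': [468.9, 206.5], 'confidence': 0.32}] [-0.97 -0.23 -0.56]
[379.39063678 227.56515457] [{'at': [377.7, 229.8], 'confidence': 0.71}]
```

View pics/w4.png

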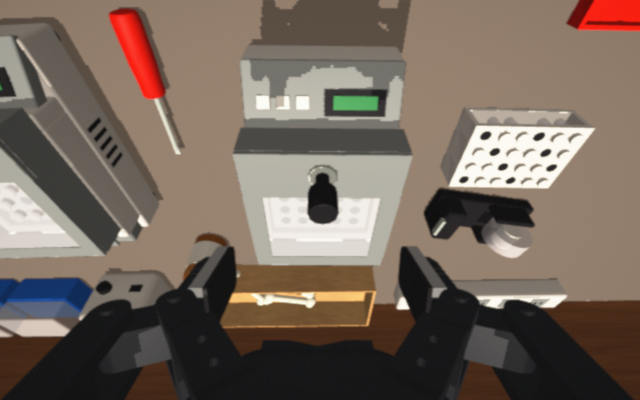

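View pics/t4.png

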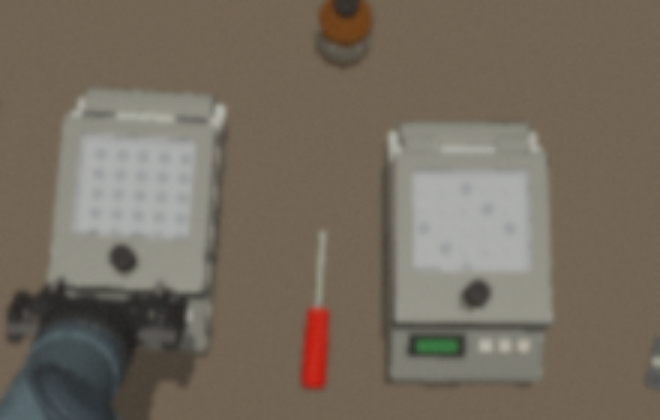

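The stiff lid is shut in the top picture, with its knob at about (377,229) as expected. The slack knob at (322,200) matches the prediction, with a +1 mm y correction. Now I'll grip and raise it.

```bash
cat > j.py <<'E'
from h import *
import pickle
P=pickle.load(open("pose.pkl","rb")); P["slack"][1]+=.001; pickle.dump(P,open("pose.pkl","wb"))
v=P["slack"]; h=[*v[:2],.098]; yaw=v[2]
F=lambda:(read_ft_force().round(1).tolist(),read_ft_torque().round(2).tolist())
movel(knob(h,0,yaw),tool(yaw,.5).as_quat(),.1); print("in",F(),read_time_s())
move_gripper(.0,35); print("grip",read_finger_gap(),read_grasp_force(),F())
for th in np.linspace(0,1.2,13)[1:]:
    movel(knob(h,th,yaw),tool(yaw,.5+.44*th/1.32-th).as_quat(),.045)
    f=F(); print(round(th,2),f,round(read_finger_gap(),4))
    if np.linalg.norm(f[0])>30: break
print(read_time_s(),read_qpos().round(2))
E
python3 j.py
```

```text
in ([0.3, -0.5, 0.5], [0.06, 0.52, 0.05]) 20.5917
grip 0.02262821428797665 34.48314964771271 ([-3.0, 1.9, 3.0], [0.34, 0.68, 0.22])
0.1 ([-0.3, 4.3, -3.5], [0.92, 0.99, 0.48]) 0.0229
0.2 ([1.4, 5.8, -4.9], [1.05, 0.88, 0.45]) 0.023
0.3 ([-0.4, 5.1, -4.4], [1.11, 0.74, 0.31]) 0.0232
0.4 ([-0.8, 4.9, -3.1], [1.14, 0.59, 0.13]) 0.023
0.5 ([-2.8, 5.3, -2.9], [1.08, 0.77, 0.07]) 0.0227
0.6 ([-1.5, 4.0, -3.6], [1.01, 0.69, 0.02]) 0.0229
0.7 ([-1.1, 5.1, -3.3], [1.02, 0.53, -0.07]) 0.0231
0.8 ([-1.1, 4.0, -3.0], [0.89, 0.42, -0.16]) 0.0231
0.9 ([-1.1, 2.6, -3.3], [0.71, 0.17, -0.24]) 0.0227
1.0 ([-1.5, 2.1, -3.2], [0.52, 0.13, -0.25]) 0.0229
1.1 ([-2.0, -0.1, -4.0], [0.22, 0.01, -0.3]) 0.023
1.2 ([-0.9, -0.6, -3.6], [-0.15, -0.06, -0.09]) 0.0229
27.1417 [ 0.02  0.6  -0.47  1.34  0.13  1.53  1.11]
```

```bash
cat > k.py <<'E'
from h import *
import pickle
v=pickle.load(open("pose.pkl","rb"))["slack"]; h=[*v[:2],.098]; yaw=v[2]
for th in (1.26,1.32):
    movel(knob(h,th,yaw),tool(yaw,.5+.44*th/1.32-th).as_quat(),.03)
pause(.5); k=knob(h,1.32,yaw)
print(read_eef_pos()-k,read_ft_force().round(1),read_ft_torque().round(2),read_finger_gap(),read_grasp_force(),np.abs(read_joint_vel()).max())
for c in ("side","top"):
    im=read_camera(c); p=camera_params(c); print(c,proj(p,k).round(1),tip_of(c,"slack_lid_knob"),tip_of(c,"slack_lid_hinge"),proj(p,h).round(1))
    u,w=proj(p,k).astype(int); cv2.imwrite(f"pics/{c}5.png",cv2.resize(im[max(w-80,0):w+80,u-100:u+100,::-1],None,fx=3.5,fy=3.5))
W=camera_params("wrist"); im=read_camera("wrist"); cv2.imwrite("pics/w5.png",im[:,:,::-1])
Y=R.from_euler('z',yaw)
def L(a,s,n,th): # a along lid to front, s sideways, n outward
    return np.array(h)+Y.apply([-a*np.cos(th)+n*np.sin(th),s,a*np.sin(th)+n*np.cos(th)])
for th in (1.27,1.32,1.37): print(th,[proj(W,L(.167,s,.031,th)).round(1).tolist() for s in (-.073,.073)],[proj(W,L(0,s,.031,th)).round(1).tolist() for s in (-.073,.073)])
print(read_time_s())
E
python3 k.py
```

```text
[-0.00012217 -0.00131568 -0.00022367] [-1.9 -5.4 -3.6] [-0.84  0.02  0.15] 0.022669733868260104 34.57245111465454 0.0012625600611719803
side [324.8 135.2] [] [{'at': [319.3, 169.5], 'confidence': 0.65}] [318.4 168. ]
top [261.7 145.4] [{'at': [259.9, 147.2], 'confidence': 0.67}, {'at': [156.3, 279.1], 'confidence': 0.29}] [{'at': [268.7, 173.3], 'confidence': 0.97}] [267.5 170.7]
1.27 [[154.9, 171.0], [487.4, 170.8]] [[242.9, 250.9], [396.0, 251.0]]
1.32 [[153.0, 189.9], [489.4, 189.8]] [[243.3, 251.2], [395.6, 251.3]]
1.37 [[151.6, 209.4], [490.9, 209.4]] [[243.7, 251.4], [395.2, 251.5]]
28.925
```

View pics/w5.png

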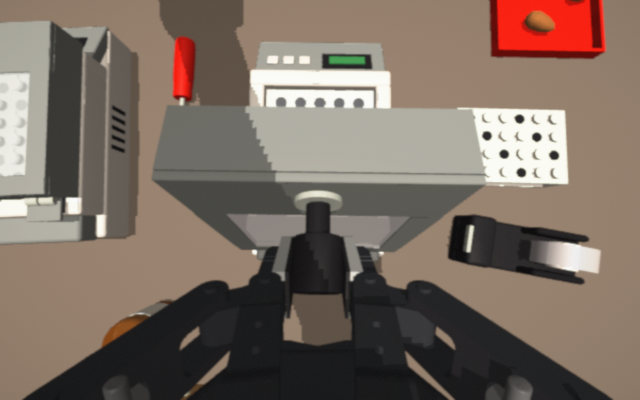

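View pics/side5.png

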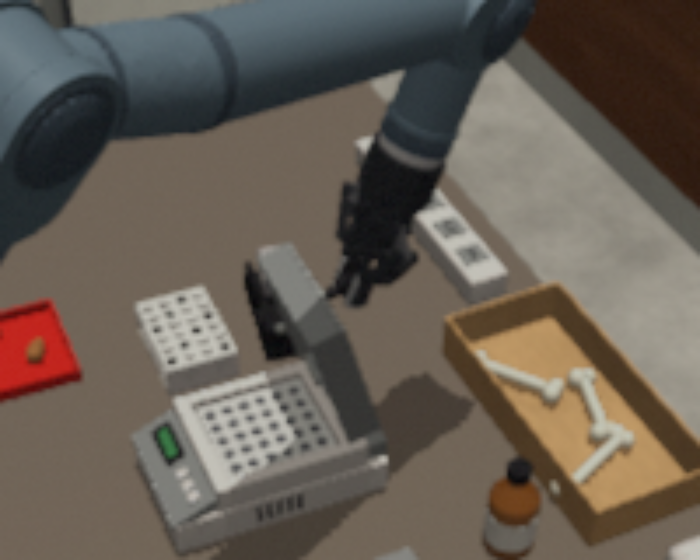

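The wrist picture shows the knob held between the pads and the lid's front edge at row ~180, against 190 predicted for 1.32 rad. So the lid may be about 0.02 rad short. I'll check this numerically with edge profiles.

```bash
cat > l.py <<'E'
from h import *
import pickle
v=pickle.load(open("pose.pkl","rb"))["slack"]; h=[*v[:2],.098]; yaw=v[2]; W=camera_params("wrist")
g=cv2.cvtColor(cv2.imread("pics/w5.png"),cv2.COLOR_BGR2GRAY).astype(float)
for a,b in ((185,215),(395,425),(430,450)):
    p=g[:,a:b].mean(1); print(a,[(r,int(p[r])) for r in range(100,116)],[(r,int(p[r])) for r in range(164,192,1)])
for r in (120,140,160,168,176): # side edges of front face / strip
    d=np.diff(g[r]); print(r,[(i,int(d[i])) for i in range(140,185) if abs(d[i])>6],[(i,int(d[i])) for i in range(455,500) if abs(d[i])>6])
Y=R.from_euler('z',yaw)
def L(a,s,n,th): return np.array(h)+Y.apply([-a*np.cos(th)+n*np.sin(th),s,a*np.sin(th)+n*np.cos(th)])
for th in (1.26,1.28,1.30,1.32,1.34): print(th,[(n,[proj(W,L(.167,s,n,th)).round(1).tolist() for s in (-.073,.073)]) for n in (.031,.027,-.006,-.008)], proj(W,L(.145,0,.05,th)).round(),proj(W,L(.145,0,.076,th)).round())
print(proj(W,read_eef_pos()))
E
python3 l.py
```

```text
185 [(100, 83), (101, 89), (102, 95), (103, 100), (104, 102), (105, 105), (106, 107), (107, 108), (108, 108), (109, 108), (110, 108), (111, 108), (112, 108), (113, 108), (114, 108), (115, 108)] [(164, 109), (165, 109), (166, 109), (167, 109), (168, 108), (169, 101), (170, 88), (171, 94), (172, 104), (173, 107), (174, 108), (175, 109), (176, 110), (177, 110), (178, 109), (179, 105), (180, 94), (181, 79), (182, 72), (183, 72), (184, 72), (185, 72), (186, 72), (187, 72), (188, 72), (189, 72), (190, 72), (191, 72)]
395 [(100, 135), (101, 135), (102, 135), (103, 135), (104, 135), (105, 136), (106, 136), (107, 142), (108, 160), (109, 171), (110, 173), (111, 173), (112, 173), (113, 173), (114, 173), (115, 173)] [(164, 174), (165, 174), (166, 174), (167, 174), (168, 174), (169, 174), (170, 174), (171, 172), (172, 157), (173, 129), (174, 145), (175, 166), (176, 173), (177, 174), (178, 175), (179, 176), (180, 177), (181, 175), (182, 165), (183, 138), (184, 102), (185, 89), (186, 90), (187, 90), (188, 90), (189, 90), (190, 90), (191, 90)]
430 [(100, 135), (101, 135), (102, 135), (103, 135), (10
[... 1405 characters left out ...]
8, [[170.6, 102.4], [471.1, 102.0]])] [321. 230.] [321. 286.]
1.3 [(0.031, [[153.7, 182.3], [488.7, 182.1]]), (0.027, [[155.5, 173.9], [486.9, 173.8]]), (-0.006, [[168.5, 111.3], [473.3, 111.0]]), (-0.008, [[169.2, 107.9], [472.5, 107.5]])] [321. 236.] [321. 293.]
1.32 [(0.031, [[153.0, 189.9], [489.4, 189.8]]), (0.027, [[154.7, 181.4], [487.7, 181.3]]), (-0.006, [[167.2, 117.1], [474.6, 116.8]]), (-0.008, [[167.9, 113.5], [473.9, 113.2]])] [321. 243.] [321. 300.]
1.34 [(0.031, [[152.4, 197.7], [490.0, 197.6]]), (0.027, [[154.0, 189.0], [488.4, 188.9]]), (-0.006, [[165.9, 123.1], [476.0, 122.7]]), (-0.008, [[166.6, 119.4], [475.3, 119.0]])] [321. 249.] [321. 307.]
[317.91875407 270.18851763]
```

Three cues (outer edge ~182, inner edge ~108, knob 235–292) agree on about 1.30 rad. The arm's own position says 1.32. I'll nudge forward 0.013 rad, recheck the edge and hand in if it's at rest.

```bash
cat > m.py <<'E'
from h import *
import pickle
v=pickle.load(open("pose.pkl","rb"))["slack"]; h=[*v[:2],.098]; yaw=v[2]
th=1.333; movel(knob(h,th,yaw),tool(yaw,.94-1.32).as_quat(),.02); pause(.6)
W=camera_params("wrist"); g=cv2.cvtColor(read_camera("wrist"),cv2.COLOR_RGB2GRAY).astype(float)
row=[150+int(np.argmin(np.diff(g[150:215,a:b].mean(1)[:]) )) for a,b in ((185,215),(395,425))]
Y=R.from_euler('z',yaw)
L=lambda a,s,n,t: np.array(h)+Y.apply([-a*np.cos(t)+n*np.sin(t),s,a*np.sin(t)+n*np.cos(t)])
print(row,[(t,proj(W,L(.167,0,.031,t))[1].round(1)) for t in (1.29,1.3,1.31,1.32,1.33,1.34)])
print(read_ft_force().round(1),read_finger_gap(),read_grasp_force(),np.abs(read_joint_vel()).max(),read_time_s())
E
python3 m.py
```

```text
[180, 183] [(1.29, np.float64(173.8)), (1.3, np.float64(177.6)), (1.31, np.float64(181.4)), (1.32, np.float64(185.3)), (1.33, np.float64(189.1)), (1.34, np.float64(193.0))]
[-2.1 -4.9 -3.7] 0.02290947593524776 34.57791030406952 0.002173473928744341 29.825
```

```bash
python3 -c "from bench import *; print(sign_off())"
```

```text
the job is handed in; nothing more can be done
None
```

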